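Sweep-test a curved touch ribbon with a fingertip

ROBOT

A 6-joint arm with a two-finger parallel gripper is mounted at the origin on a cart in front of the work surface, level with it; the furniture and walls round the work are solid. World frame = base frame: x ahead of the robot, y to its left, z up, the work surface at z = 0. Lengths are in m, angles in rad, forces in N, time in s.
With the tool pointing down it reaches from about 0.4 to 0.925 m from the base axis. Payload 12.5 kg.
Tool frame: the origin (TCP) lies midway between the tips of the shut fingers; the grasp point (between the pads) lies 19 mm behind it; z points along the fingers, y is the line along which they close (so a half turn about z gives the same grasp; the last joint's range is limited). The gripper opens to 95 mm and grips with 3 to 60 N. Pads are 20 mm wide; open, the fingers measure 119 mm over their backs; the gripper's body (75 mm by 180 mm) begins 59 mm behind the grasp point.
Start: joints at [1.201, 0.491, 1.559, -0, 1.092, -0.106], TCP at [0.163, 0.603, 0.215] pointing down, gripper open.
Joint ranges: [-3.1, 3.1], [-0.84, 2.19], [0.05, 2.79], [-1.13, 4.28], [0.06, 2.93], [-2.69, 2.69]. Speed limits (rad/s): [2.22, 2.22, 2.79, 3.14, 3.14, 3.14].

INTERFACE

Orientations are given as a unit quaternion [x, y, z, w].
In Python, from cell import state, viewer, order, trace, tip_of gives the robot as it stands.
- The arm moves only by the tool apply_moves, never from a script. Its argument "series" is a list that holds one entry, the list of rows, each a list of 7 numbers: the shift along the tool's x, y, z as a fraction of full scale, then the turn, a rotation vector about the tool's x, y, z as a fraction of full scale, then the closure, from -1 (fully open) to 1 (shut). A call has 1 to 8 rows; each row shifts and turns the commanded pose from where the row before left it, along the tool's axes as they then stand; what a row does not reach is not made up. Full scale, the value 1, is 40 mm for a shift and 6 degrees for a turn. A row lasts 1/12 s, in which the tool goes at most 41.7 mm and 7.16 degrees, less where a joint would pass 70% of its speed; a pose out of reach is approached as far as the arm can. A call with a number of a shift or a turn outside -1 to 1 is refused whole. A call with a gripper value outside its range is refused whole. The fingers move at their own pace and stop on an object; "force" is the grip in N (left out, the last holds). Time passes only in rows, so rows that do not move let the fingers close. It gives the time, the measured TCP pose, the force, the opening and the grip force at its end, in the units of the state.
- state(): the state, without advancing time (a new reading comes with each control period).
- viewer.capture(name): name is "scene" or "top"; returns (picture, depth): 420x560x3 uint8, red, green, blue; 420x560 float32, m along the optical axis (not along the pixel's ray), 0 where there is no reading.
- viewer.camera_params(name): a dict with "K" (3x3 intrinsics, pixels), "world_from_camera" (4x4, takes a point from camera to world coordinates). Camera axes: x right, y down, z forward; pixel columns grow to the right and rows downward; lengths in m; the calibration is good to about 2 mm. A picture is of the moment at which its call begins. camera_params takes no time and is no camera call.
- order.close_job(): hands the job in; it is judged then, once.
Trained networks look in the newest picture that a camera, given by its name, has taken for a name from the list of things; names that differ only in an ending like _2 or _b are one class to them, and where a whole thing is asked for, a point or a joint stands for the part that bears it (a point fixed in the world has none). Each returns a list of dicts, best first, with "confidence" (0 to 1); they miss things now and then, are a little off and sometimes report something else, mostly with a low value. They report only what shows in the picture. A call takes as long as a camera call.
- trace(camera, query): "pixels" (420x560 bool, what is visible of it) and "xy" ([column, row] in pixels, amid what is visible of it).
- tip_of(camera, query): "xy" ([column, row] in pixels: a listed point, or the origin of a listed thing).
The state is a dict: "clock": time; "joint_positions": joint angles; "dq": joint speeds; "tau": joint torques, N m; "eef_pos": TCP position; "tcp_rot": TCP orientation; "ft_force": force on the tool from outside, world axes, zero at the start; "wrist_torque": the same for the moment, N m; "width": finger opening in m; "grasp_force": force on a finger pad.
Only numpy, scipy, OpenCV 4.12 (cv2) and the standard library are available. Lean on these libraries where they do the work, as an engineer would, in place of code of your own. Each camera call takes 0.05 s, during which the arm holds its last target. There are 200 camera calls.

TASK

Test the curved touch ribbon on the grey plate: come down with the shut fingertips on the broad white bar beside the terminal block, then trace along the middle of the ribbon over all its marks to the round pad at the other end, pressing it down only lightly, never to its stop, and without lifting off on the way. The program finishes while holding: leave the fingertips resting lightly on the middle of the round pad, still pressing it down a little. Leave the jar and the cap on the plate, and the eraser and the dish beside it, where they are.

Things in the scene. Friction and masses are not known exactly. Their poses are not given: they have to be found in the camera images.
- fixture: fixed grey plate 112x200x10 mm (own x, y, z), any yaw; origin under its centre. Over it a black touch ribbon on an aluminium carrier 24 mm wide, flat top 34 mm above the bench, in an arc of radius 85 mm about own x -49, y 0 mm, from -70 to +70 degrees from own +x. Start at the -y end, by a black terminal block 26x14 mm with two brass screws, top at 22 mm; finish at +y: round pad 32 mm across
- ribbon (a joint): how far the whole ribbon with its carrier is pressed down, in m: 0 = free, 0.012 = hard on its stop. It stays level and springs back; about 1.3 N starts it moving and each further mm takes 0.5 N
- mark0 (a point): the broad white cross bar, the start, at -60 degrees of the arc; point on the ribbon's centre line at the height of its free top, fixed to the plate; neighbours are 29.5 mm apart along the 24 mm wide ribbon
- mark1 (a point): the thin white cross line 1 of 5, counted from the start, at -40 degrees of the arc; point on the ribbon's centre line at the height of its free top, fixed to the plate; neighbours are 29.5 mm apart along the 24 mm wide ribbon
- mark2 (a point): the thin white cross line 2 of 5, counted from the start, at -20 degrees of the arc; point on the ribbon's centre line at the height of its free top, fixed to the plate; neighbours are 29.5 mm apart along the 24 mm wide ribbon
- mark3 (a point): the thin white cross line 3 of 5, counted from the start, at 0 degrees of the arc; point on the ribbon's centre line at the height of its free top, fixed to the plate; neighbours are 29.5 mm apart along the 24 mm wide ribbon
- mark4 (a point): the thin white cross line 4 of 5, counted from the start, at 20 degrees of the arc; point on the ribbon's centre line at the height of its free top, fixed to the plate; neighbours are 29.5 mm apart along the 24 mm wide ribbon
- mark5 (a point): the thin white cross line 5 of 5, counted from the start, at 40 degrees of the arc; point on the ribbon's centre line at the height of its free top, fixed to the plate; neighbours are 29.5 mm apart along the 24 mm wide ribbon
- mark6 (a point): the centre of the round pad at the finish, at +60 degrees of the arc; point on the ribbon's centre line at the height of its free top, fixed to the plate; neighbours are 29.5 mm apart along the 24 mm wide ribbon
- white_jar: small white plastic jar with ribbed screw cap, 34 mm across and 43 mm tall, standing loose on the plate inside the curve, its side 30 mm or more from the inner edge of the ribbon carrier; origin under its centre
- lens_cap: black round cap, 24 mm across, 6 mm thick, lying loose on the plate inside the curve; origin under its centre
- eraser: block eraser in a sleeve, 20x45x12 mm, loose on the bench; origin under its centre
- screw_dish: round shallow white dish, 72 mm across, 14 mm high, loose on the bench in front of the fixed soldering-iron holder (some 0.25 m tall, about x 0.48 to 0.62, y -0.12 to 0.02; keep the gripper clear of it); origin under its centre

How it is judged:
On the way, in this order (a step that is already met when the one before it is completed fails the run):
1. the fingertips press the ribbon lightly at the start mark (horizontal distance between the grasp point and mark0 below 0.012 m and value of joint ribbon above 0.001 m), for 0.05 s.
2. the fingertips press the ribbon lightly at the second mark (horizontal distance between the grasp point and mark1 below 0.012 m and value of joint ribbon above 0.001 m), for 0.05 s.
3. the fingertips press the ribbon lightly at the third mark (horizontal distance between the grasp point and mark2 below 0.012 m and value of joint ribbon above 0.001 m), for 0.05 s.
4. the fingertips press the ribbon lightly at the middle mark (horizontal distance between the grasp point and mark3 below 0.012 m and value of joint ribbon above 0.001 m), for 0.05 s.
5. the fingertips press the ribbon lightly at the fifth mark (horizontal distance between the grasp point and mark4 below 0.012 m and value of joint ribbon above 0.001 m), for 0.05 s.
6. the fingertips press the ribbon lightly at the sixth mark (horizontal distance between the grasp point and mark5 below 0.012 m and value of joint ribbon above 0.001 m), for 0.05 s.
At the end, for the whole second after the job is handed in: the shut fingertips rest within 12 mm of the middle of the round pad and hold the ribbon pressed down 1 to 10.5 mm, with 0.5 to 12 N, still; every loose thing is within 15 mm of where it stood (horizontal distance between the grasp point and mark6 below 0.012 m and value of joint ribbon between 0.001 and 0.0105 m and contact force between the fingers and fixture between 0.5 and 12 N and velocity of joint ribbon below 0.005 m/s and distance of each of white_jar, lens_cap, eraser, screw_dish from where it was at the start of the episode below 0.015 m); the arm keeps its last pose, push and grip.
It fails at once if the ribbon is pressed down onto its stop (more than 11 mm) (value of joint ribbon above 0.011 m).
It fails at once if the fingertips press on the fixture with more than 20 N (contact force between the fingers and fixture above 20 N).
It fails at once if the fingertips lift off, or hover some 1 to 3 cm above the ribbon without touching it, between its start and its finish ((horizontal distance between the grasp point and mark1 below 0.014 m or horizontal distance between the grasp point and mark2 below 0.014 m or horizontal distance between the grasp point and mark3 below 0.014 m or horizontal distance between the grasp point and mark4 below 0.014 m or horizontal distance between the grasp point and mark5 below 0.014 m) and value of joint ribbon below 0.0005 m and z of the grasp point in the frame of fixture between 0.062 and 0.08 m).
It fails at once if a loose thing is pushed away or lifted by more than 15 mm (distance of any of white_jar, lens_cap, eraser, screw_dish from where it was at the start of the episode above 0.015 m).
It also fails if it takes over 40 s, if anything falls off the work surface, if the arm or the gripper's body presses on something with over 40 N, if the wrist force passes 120 N, or if a joint passes its speed limit or range.

## Working session

There is one attempt and no reset: what is moved stays moved. The work goes in short steps, Python scripts to look and compute and a tool call to move; the robot and the scene stay as the last step left them, time stands still between calls to the robot, and variables do not carry over. Pictures are saved under pics/ and viewed, at most 10 in all, crops included, and the job is handed in when it is done.

Besides the shell and the picture viewer there is one more tool, called after "Request:" by a JSON object that holds its "fn" and its "kwargs", one argument or row to a line. apply_moves: Moves the arm, as the interface text tells. Its arguments: {"type":"object","properties":{"series":{"type":"array","items":{"type":"array","items":{"type":"array","items":{"type":"number","minimum":-1,"maximum":1}}}},"force":{"type":"number"}},"required":["series"]}

```bash
mkdir -p pics && cat > h.py <<'E'
import numpy as np, cv2
from cell import state, viewer, order, trace, tip_of
def world(cam,xy,depth=None,z=None):
    p=viewer.camera_params(cam);K=np.array(p["K"]);T=np.array(p["world_from_camera"])
    r=np.linalg.inv(K)@[xy[0],xy[1],1.0]
    if z is None:
        return (T@np.r_[r*depth,1])[:3]
    d=T[:3,:3]@r;o=T[:3,3]
    return o+d*(z-o[2])/d[2]
E
python3 - <<'E'
from h import *
s=state();print(s)
for c in ("top","scene"):
    im,d=viewer.capture(c);cv2.imwrite(f"pics/{c}0.png",im[:,:,::-1])
    print(c,np.round(np.array(viewer.camera_params(c)["world_from_camera"]),3).tolist())
    for i in range(7):
        t=tip_of(c,f"mark{i}")
        print(i,[(np.round(q["xy"],1).tolist(),round(q["confidence"],2),np.round(world(c,q["xy"],z=0.034),4).tolist()) for q in t[:2]])
E
```

```text
{'clock': 0.0, 'joint_positions': array([ 1.20142671e+00,  4.91550519e-01,  1.55943209e+00,  1.02940631e-05,
        1.09169874e+00, -1.05599408e-01]), 'dq': array([-0.00066598, -0.00052497,  0.00090493, -0.00060819,  0.00020917,
       -0.00071121]), 'tau': array([ 3.08486648e-03, -6.12647009e+01, -2.58176583e+01,  6.93307095e-02,
        4.82299842e-02, -1.47752353e-04]), 'eef_pos': array([0.16284137, 0.60316999, 0.21407334]), 'tcp_rot': array([ 1.31505446e-01,  9.91315299e-01, -5.27994141e-04, -1.32500252e-04]), 'ft_force': array([-0.94553211,  0.01483686,  0.48140815]), 'wrist_torque': array([-0.01513918, -0.00897836,  0.01328343]), 'grasp_force': 0.0, 'width': 0.09529566330415183}
top [[0.018, -0.987, 0.159, 0.39], [-1.0, -0.019, -0.002, 0.051], [0.005, -0.159, -0.987, 0.917], [0.0, 0.0, 0.0, 1.0]]
0 [([253.4, 215.8], 0.93, [0.5195, 0.1089, 0.034]), ([174.9, 224.2], 0.85, [0.5005, 0.2576, 0.034])]
1 [([253.4, 215.8], 0.93, [0.5195, 0.1089, 0.034]), ([174.9, 224.2], 0.85, [0.5005, 0.2576, 0.034])]
2 [([253.4, 215.8], 0.93, [0.5195, 0.1089, 0.034]), ([174.9, 224.2], 0.85, [0.5005,
[... 546 characters left out ...]

0 [([271.3, 184.5], 0.97, [0.5461, 0.1605, 0.034]), ([277.8, 197.2], 0.9, [0.5363, 0.1214, 0.034])]
1 [([271.3, 184.5], 0.97, [0.5461, 0.1605, 0.034]), ([277.8, 197.2], 0.9, [0.5363, 0.1214, 0.034])]
2 [([271.3, 184.5], 0.97, [0.5461, 0.1605, 0.034]), ([277.8, 197.2], 0.9, [0.5363, 0.1214, 0.034])]
3 [([271.3, 184.5], 0.97, [0.5461, 0.1605, 0.034]), ([277.8, 197.2], 0.9, [0.5363, 0.1214, 0.034])]
4 [([271.3, 184.5], 0.97, [0.5461, 0.1605, 0.034]), ([277.8, 197.2], 0.9, [0.5363, 0.1214, 0.034])]
5 [([271.3, 184.5], 0.97, [0.5461, 0.1605, 0.034]), ([277.8, 197.2], 0.9, [0.5363, 0.1214, 0.034])]
6 [([271.3, 184.5], 0.97, [0.5461, 0.1605, 0.034]), ([277.8, 197.2], 0.9, [0.5363, 0.1214, 0.034])]
```

```bash
python3 - <<'E'
import cv2
im=cv2.imread("pics/top0.png");cv2.imwrite("pics/top0c.png",cv2.resize(im[130:330,110:370],None,fx=3,fy=3,interpolation=cv2.INTER_CUBIC))
E
```

```text
(no output)
```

View pics/top0.png

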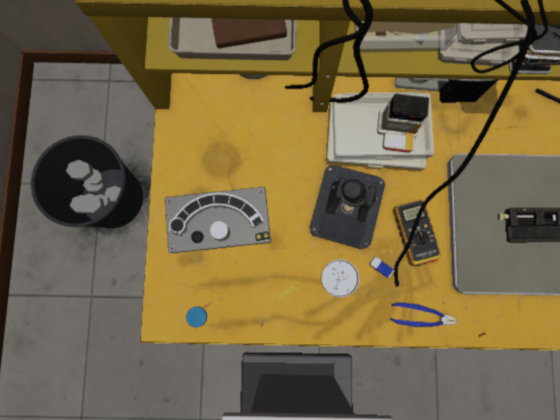

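View pics/top0c.png

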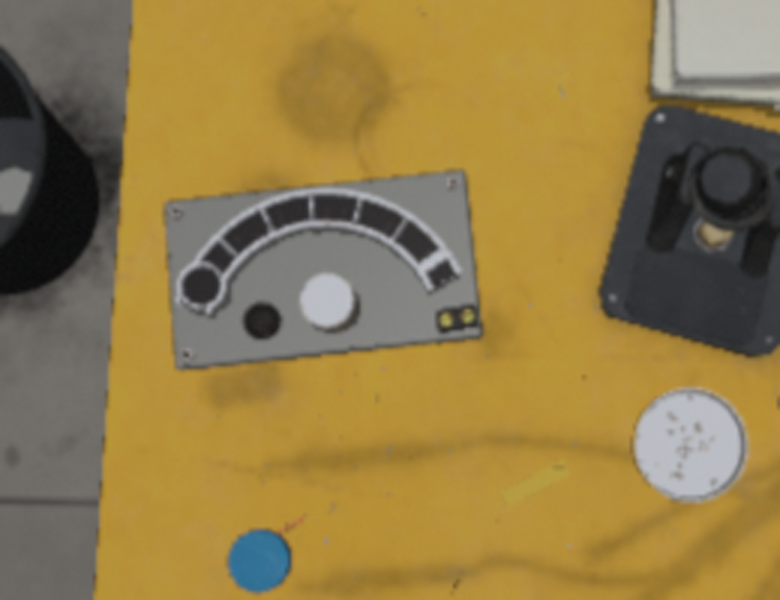

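View pics/scene0.png

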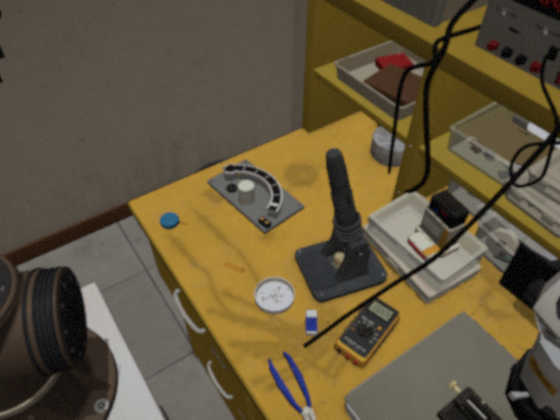

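Both views show the fixture at the left of the bench. In the top picture the plate corners are at about (165,198), (265,187), (270,242) and (169,253). The start bar is near (257,220) by the terminal block at right, and the round pad is near (178,225) at left. The jar is at (219,230) and the cap at (197,237), both inside the curve. The shelf is at the top of the picture. I fit the fixture pose from these points.

```bash
cat > fit.py <<'E'
from h import *
from scipy.optimize import least_squares
a=np.radians([-60,-40,-20,0,20,40,60])
M=np.c_[-.049+.085*np.cos(a),.085*np.sin(a)]
def rigid(P,Q):
    f=lambda v:((P@np.array([[np.cos(v[2]),np.sin(v[2])],[-np.sin(v[2]),np.cos(v[2])]])+v[:2])-Q).ravel()
    r=least_squares(f,[.5,.2,0]);return r.x,r.fun.reshape(-1,2)
def marks(v):
    c,s=np.cos(v[2]),np.sin(v[2]);return M@np.array([[c,s],[-s,c]])+v[:2]
E
python3 - <<'E'
from fit import *
cr=lambda L:[((u+.5)/3-.5+110,(v+.5)/3-.5+130) for u,v in L]
mk=cr([(442,271),(403,225),(358,207),(312,208),(266,220),(229,243),(203,285)])
Qm=np.array([world("top",p,z=.034)[:2] for p in mk])
co=cr([(165,203),(465,171),(481,337),(178,368)])
Qc=np.array([world("top",p,z=.010)[:2] for p in co])
C=np.array([[.056,.1],[.056,-.1],[-.056,-.1],[-.056,.1]])
for P,Q in((M,Qm),(C,Qc),(np.r_[M,C],np.r_[Qm,Qc])):
    v,r=rigid(P,Q);print(np.round(v,4),np.degrees(v[2]));print(np.round(r*1e3,1).tolist())
print(np.round(marks(v),4).tolist())
im,d=viewer.capture("top")
print("depth heights",[round(world("top",p,depth=d[int(round(p[1])),int(round(p[0]))])[2],4) for p in mk])
for n in("fixture","white_jar","lens_cap","eraser","screw_dish"):
    t=trace("top",n)[0];print(n,t["xy"],round(t["confidence"],2),np.round(world("top",t["xy"],z=.03),3))
E
```

```text
[0.5153 0.1807 0.1098] 6.291369200755971
[[5.4, 5.0], [-3.4, 0.7], [-2.6, -1.5], [0.5, -1.4], [0.6, -2.0], [-1.6, -1.1], [1.1, 0.2]]
[0.5147 0.1811 0.1251] 7.168050139215345
[[1.3, 1.0], [1.0, -1.0], [-0.5, -1.8], [-1.8, 1.8]]
[0.5151 0.1808 0.1203] 6.8937715419667205
[[6.0, 5.1], [-3.0, 0.9], [-2.6, -1.1], [0.3, -1.0], [0.0, -1.7], [-2.4, -0.9], [0.1, 0.1], [2.2, 0.4], [1.0, -1.6], [-0.6, -2.0], [-1.0, 1.8]]
[[0.5175, 0.1069], [0.5377, 0.1285], [0.5493, 0.1556], [0.5509, 0.1851], [0.5423, 0.2133], [0.5246, 0.2369], [0.4998, 0.2531]]
depth heights [np.float64(0.0364), np.float64(0.0358), np.float64(0.9169), np.float64(0.0332), np.float64(0.0362), np.float64(0.037), np.float64(0.0334)]
fixture [214.2, 214.5] 0.79 [0.521 0.184 0.03 ]
white_jar [195.6, 235.9] 0.7 [0.479 0.218 0.03 ]
lens_cap [196.1, 235.4] 0.5 [0.48  0.217 0.03 ]
eraser [384.4, 266.9] 0.78 [ 0.427 -0.141  0.03 ]
screw_dish [335.6, 278.0] 0.92 [ 0.405 -0.049  0.03 ]
```

```bash
python3 - <<'E'
from fit import *
im=cv2.imread("pics/top0.png");x0,y0,s=155,175,6
big=cv2.resize(im[y0:y0+85,x0:x0+125],None,fx=s,fy=s,interpolation=cv2.INTER_CUBIC)
p=viewer.camera_params("top");K=np.array(p["K"]);W=np.linalg.inv(np.array(p["world_from_camera"]))
v=np.array([.5148,.1806,np.radians(7)])
c,sn=np.cos(v[2]),np.sin(v[2])
def pr(L,z):
    L=np.asarray(L)@np.array([[c,sn],[-sn,c]])+v[:2]
    q=K@(W@np.c_[L,np.full(len(L),z),np.ones(len(L))].T)[:3];q=(q[:2]/q[2]).T
    return (((q-[x0,y0])+.5)*s-.5)
def ln(L,z,col,cl=False): cv2.polylines(big,[np.round(pr(L,z)).astype(int)],cl,col,1)
t=np.radians(np.linspace(-70,70,50))
for r in(.073,.097): ln(np.c_[-.049+r*np.cos(t),r*np.sin(t)],.034,(0,0,255))
for q in a[:6]: ln([[-.049+r*np.cos(q),r*np.sin(q)] for r in(.073,.097)],.034,(0,255,0))
u=np.linspace(0,6.3,40);ln(M[6]+.016*np.c_[np.cos(u),np.sin(u)],.034,(0,255,0))
ln([[.056,.1],[.056,-.1],[-.056,-.1],[-.056,.1]],.01,(255,255,0),True)
cv2.imwrite("pics/ov.png",big)
print(np.round(marks(v),4).tolist())
E
```

```text
[[0.5173, 0.1067], [0.5375, 0.1283], [0.549, 0.1555], [0.5505, 0.185], [0.5419, 0.2132], [0.5241, 0.2368], [0.4994, 0.2529]]
```

View pics/ov.png

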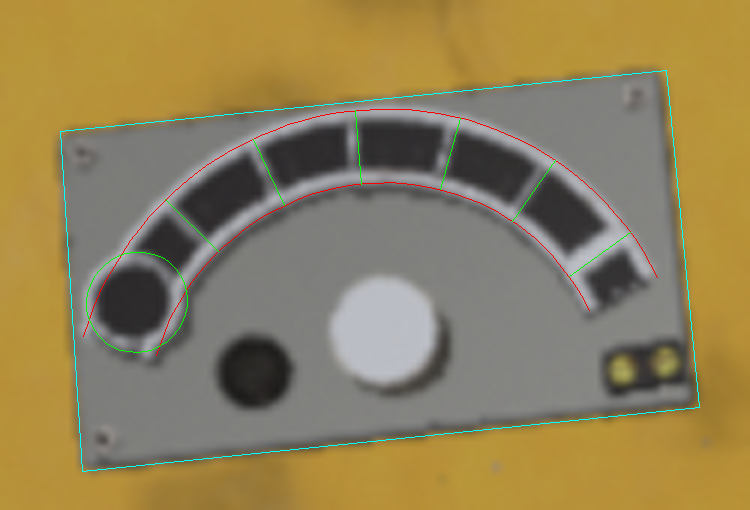

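The fit overlays the ribbon to within about 1.5 mm: red arc edges, green marks and pad all coincide, with the pad at (135,300) and the broad bar at (600,252) in the crop. I'll turn the gripper so its long side runs along world x, clear of the iron holder, and shut it.

Request:
{"fn": "apply_moves", "kwargs": {
  "series": [
    [[0, 0, 0, 0, 0, 1, 1], [0, 0, 0, 0, 0, 1, 1], [0, 0, 0, 0, 0, 1, 1], [0, 0, 0, 0, 0, 1, 1], [0, 0, 0, 0, 0, 1, 1], [0, 0, 0, 0, 0, 1, 1], [0, 0, 0, 0, 0, 1, 1], [0, 0, 0, 0, 0, 1, 1]]
  ],
  "force": 15
}}

```text
clock: 1.77
eef_pos: [0.1629, 0.6034, 0.2147]
tcp_rot: [0.526, 0.851, 0.0, -0.0]
ft_force: [0.6, -0.0, 0.1]
width: 0.0467
grasp_force: 0.0
```

Request:
{"fn": "apply_moves", "kwargs": {
  "series": [
    [[0, 0, 0, 0, 0, 1, 1], [0, 0, 0, 0, 0, 1, 1], [0, 0, 0, 0, 0, 1, 1], [0, 0, 0, 0, 0, 1, 1], [0, 0, 0, 0, 0, 0.47, 1], [0, 0, 0, 0, 0, 0, 1], [0, 0, 0, 0, 0, 0, 1]]
  ]
}}

```text
clock: 2.35
eef_pos: [0.163, 0.6034, 0.2146]
tcp_rot: [0.706, 0.708, 0.0, -0.0]
ft_force: [-0.4, -0.3, -0.5]
width: 0.0025
grasp_force: 0.0
```

Request:
{"fn": "apply_moves", "kwargs": {
  "series": [
    [[-0.62, 0.44, 0, 0, 0, 0, 1], [-0.62, 0.44, 0, 0, 0, 0, 1], [-0.62, 0.44, 0, 0, 0, 0, 1], [-0.62, 0.44, 0, 0, 0, 0, 1], [-0.62, 0.44, 0, 0, 0, 0, 1], [-0.62, 0.44, 0, 0, 0, 0, 1], [-0.62, 0.44, 0, 0, 0, 0, 1], [-0.62, 0.44, 0, 0, 0, 0, 1]]
  ]
}}

```text
clock: 3.02
eef_pos: [0.3046, 0.4039, 0.2148]
tcp_rot: [0.706, 0.708, 0.0, -0.0]
ft_force: [0.4, 0.9, -0.1]
width: 0.0004
grasp_force: 0.0
```

Request:
{"fn": "apply_moves", "kwargs": {
  "series": [
    [[-0.62, 0.44, 0, 0, 0, 0, 1], [-0.62, 0.44, 0, 0, 0, 0, 1], [-0.62, 0.44, 0, 0, 0, 0, 1], [-0.62, 0.44, 0, 0, 0, 0, 1], [-0.62, 0.44, 0, 0, 0, 0, 1], [-0.62, 0.44, 0, 0, 0, 0, 1], [-0.62, 0.44, 0, 0, 0, 0, 1], [0, 0, 0, 0, 0, 0, 1]]
  ]
}}

```text
clock: 3.68
eef_pos: [0.4298, 0.2287, 0.2148]
tcp_rot: [0.707, 0.707, 0.0, 0.0]
ft_force: [-0.8, 0.3, 0.1]
width: 0.0005
grasp_force: 0.0
```

Request:
{"fn": "apply_moves", "kwargs": {
  "series": [
    [[-0.61, 0.43, 0, 0, 0, 0, 1], [-0.61, 0.43, 0, 0, 0, 0, 1], [-0.61, 0.43, 0, 0, 0, 0, 1], [-0.61, 0.43, 0, 0, 0, 0, 1], [-0.61, 0.43, 0, 0, 0, 0, 1], [0, 0, 0.9, 0, 0, 0, 1], [0, 0, 0.9, 0, 0, 0, 1], [0, 0, 0.9, 0, 0, 0, 1]]
  ]
}}

```text
clock: 4.35
eef_pos: [0.5138, 0.1095, 0.1058]
tcp_rot: [0.706, 0.708, 0.001, 0.001]
ft_force: [1.0, 0.4, -0.8]
width: 0.0005
grasp_force: 0.0
```

```bash
python3 - <<'E'
from h import *
print(state()["eef_pos"],state()["ft_force"])
im,d=viewer.capture("scene");cv2.imwrite("pics/s1.png",cv2.resize(im[130:260,180:340,::-1],None,fx=4,fy=4,interpolation=cv2.INTER_CUBIC))
E
```

```text
[0.5138081  0.10953489 0.10581454] [ 0.995669    0.41634032 -0.75281158]
```

View pics/s1.png

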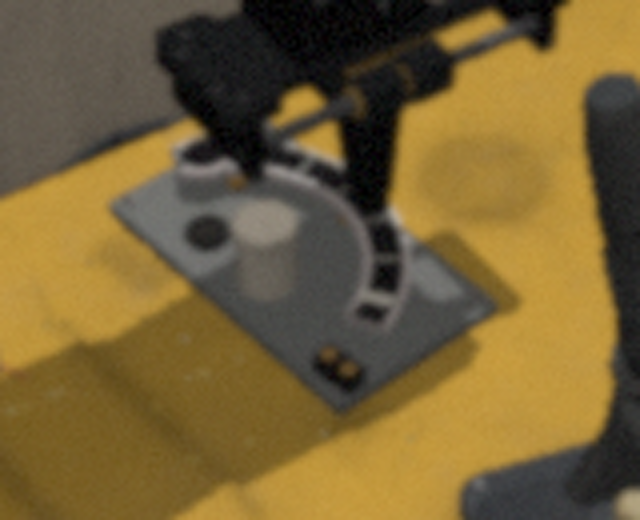

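The shot shows the dark gripper over the plate, with one prong at crop (365,190) and another dark part near (245,160). The holder is at right, clear of it. I'll check which part is the TCP by projecting it and the gripper axes.

```bash
python3 - <<'E'
from h import *
p=viewer.camera_params("scene");K=np.array(p["K"]);W=np.linalg.inv(np.array(p["world_from_camera"]))
s=state();print(s["eef_pos"],s["width"],s["ft_force"])
im,d=viewer.capture("scene")
def pj(X):
    q=K@(W@np.r_[X,1])[:3];return q[:2]/q[2]
for off in([0,0,0],[.05,0,0],[-.05,0,0],[0,.05,0],[0,-.05,0],[0,0,.08]):
    q=pj(s["eef_pos"]+off);print(off,np.round((q-[180,130])*4))
for c in [(365,190),(365,150),(250,165),(215,140),(180,50),(440,70),(290,130)]:
    u,v=180+c[0]//4,130+c[1]//4
    print(c,np.round(world("scene",(u,v),depth=d[v,u]),3))
E
```

```text
[0.51081196 0.10940941 0.09959907] 0.0003457754741977261 [-2.14890700e+00  5.52108265e-03 -5.90559491e+00]
[0, 0, 0] [362. 210.]
[0.05, 0, 0] [446. 171.]
[-0.05, 0, 0] [274. 250.]
[0, 0.05, 0] [307. 152.]
[0, -0.05, 0] [421. 271.]
[0, 0, 0.08] [361.  83.]
(365, 190) [0.505 0.099 0.125]
(365, 150) [0.506 0.099 0.15 ]
(250, 165) [0.432 0.076 0.195]
(215, 140) [0.43  0.105 0.188]
(180, 50) [0.432 0.131 0.221]
(440, 70) [0.531 0.076 0.202]
(290, 130) [ 0.572  0.281 -0.003]
```

The tip prong at (365,190) is the TCP, and the other part is the gripper body well above (z ≈ 0.19). Next I correct the position and come down partway.

Request:
{"fn": "apply_moves", "kwargs": {
  "series": [
    [[-0.06, 0.14, 0.25, 0, 0, 0, 1], [0, 0, 0.25, 0, 0, 0, 1], [0, 0, 0.25, 0, 0, 0, 1], [0, 0, 0.25, 0, 0, 0, 1], [0, 0, 0, 0, 0, 0, 1], [0, 0, 0, 0, 0, 0, 1], [0, 0, 0, 0, 0, 0, 1], [0, 0, 0, 0, 0, 0, 1]]
  ]
}}

```text
clock: 5.12
eef_pos: [0.5194, 0.1075, 0.0672]
tcp_rot: [0.707, 0.708, 0.0, 0.0]
ft_force: [0.3, -0.2, 1.0]
width: 0.0008
grasp_force: 0.0
```

Request:
{"fn": "apply_moves", "kwargs": {
  "series": [
    [[-0.02, -0.07, 0.2, 0, 0, 0, 1], [0, 0, 0.2, 0, 0, 0, 1], [0, 0, 0.2, 0, 0, 0, 1], [0, 0, 0.1, 0, 0, 0, 1], [0, 0, 0.05, 0, 0, 0, 1], [0, 0, 0, 0, 0, 0, 1], [0, 0, 0, 0, 0, 0, 1], [0, 0, 0, 0, 0, 0, 1]]
  ]
}}

```text
clock: 5.78
eef_pos: [0.5165, 0.1066, 0.0368]
tcp_rot: [0.707, 0.708, 0.0, 0.0]
ft_force: [-0.5, 0.3, 0.6]
width: 0.0007
grasp_force: 0.0
```

```bash
python3 - <<'E'
from h import *
for i in range(3):
    viewer.capture("top");s=state();print(s["eef_pos"],s["ft_force"])
E
```

```text
[0.51649165 0.10664986 0.0368616 ] [-1.227479    0.17292569 -0.58542833]
[0.51643897 0.10662286 0.03687258] [ 0.4455215  -0.46005533 -0.14386712]
[0.5164681  0.10662223 0.03687655] [ 0.05811089 -0.51774102  0.09271426]
```

Free at z = 0.0369. Next I press gently to about 0.029.

Request:
{"fn": "apply_moves", "kwargs": {
  "series": [
    [[0, 0, 0.05, 0, 0, 0, 1], [0, 0, 0.05, 0, 0, 0, 1], [0, 0, 0.05, 0, 0, 0, 1], [0, 0, 0.05, 0, 0, 0, 1], [0, 0, 0, 0, 0, 0, 1], [0, 0, 0, 0, 0, 0, 1]]
  ]
}}

```text
clock: 6.43
eef_pos: [0.5165, 0.1066, 0.0287]
tcp_rot: [0.707, 0.708, 0.0, 0.0]
ft_force: [0.5, -1.0, 3.4]
width: 0.0006
grasp_force: 1.8
```

```bash
python3 - <<'E'
from h import *
F=[]
for i in range(5):
    viewer.capture("top");s=state();F.append(s["ft_force"])
print(s["eef_pos"],np.mean(F,0),np.std(F,0))
E
```

```text
[0.5165233  0.10661466 0.02877896] [ 1.02149325 -0.30523154  3.6422049 ] [0.53557414 0.66341496 0.24147137]
```

The force reads 3.6 N, so the ribbon is about 5 mm down, in the middle of the allowed range. I start tracing in 5° steps.

Request:
{"fn": "apply_moves", "kwargs": {
  "series": [
    [[0.118, 0.143, 0, 0, 0, 0, 1], [0.13, 0.132, 0, 0, 0, 0, 1], [0.141, 0.12, 0, 0, 0, 0, 1], [0.151, 0.108, 0, 0, 0, 0, 1]]
  ]
}}

```text
clock: 7.02
eef_pos: [0.537, 0.1288, 0.0286]
tcp_rot: [0.707, 0.708, -0.0, -0.0]
ft_force: [-1.0, -3.3, 3.6]
width: 0.0005
grasp_force: 1.8
```

Request:
{"fn": "apply_moves", "kwargs": {
  "series": [
    [[0.16, 0.094, 0, 0, 0, 0, 1], [0.167, 0.08, 0, 0, 0, 0, 1], [0.174, 0.065, 0, 0, 0, 0, 1], [0.179, 0.05, 0, 0, 0, 0, 1], [0.182, 0.034, 0, 0, 0, 0, 1], [0.185, 0.018, 0, 0, 0, 0, 1], [0.185, 0.002, 0, 0, 0, 0, 1], [0.185, -0.015, 0, 0, 0, 0, 1]]
  ]
}}

```text
clock: 7.68
eef_pos: [0.5496, 0.1858, 0.0287]
tcp_rot: [0.707, 0.708, 0.0, 0.0]
ft_force: [0.8, -2.8, 3.9]
width: 0.0003
grasp_force: 1.8
```

Request:
{"fn": "apply_moves", "kwargs": {
  "series": [
    [[0.183, -0.015, 0, 0, 0, 0, 1], [0.179, -0.046, 0, 0, 0, 0, 1], [0.175, -0.062, 0, 0, 0, 0, 1], [0.169, -0.077, 0, 0, 0, 0, 1], [0.161, -0.091, 0, 0, 0, 0, 1], [0.153, -0.105, 0, 0, 0, 0, 1], [0.143, -0.118, 0, 0, 0, 0, 1], [0.132, -0.13, 0, 0, 0, 0, 1]]
  ]
}}

```text
clock: 8.35
eef_pos: [0.5232, 0.2374, 0.0287]
tcp_rot: [0.707, 0.708, 0.0, 0.0]
ft_force: [1.8, -1.4, 3.8]
width: 0.0003
grasp_force: 1.8
```

Request:
{"fn": "apply_moves", "kwargs": {
  "series": [
    [[0.12, -0.135, 0, 0, 0, 0, 1], [0.107, -0.145, 0, 0, 0, 0, 1], [0.09, -0.155, 0, 0, 0, 0, 1], [0.075, -0.16, 0, 0, 0, 0, 1], [0, 0, 0, 0, 0, 0, 1], [0, 0, 0, 0, 0, 0, 1], [0, 0, 0, 0, 0, 0, 1], [0, 0, 0, 0, 0, 0, 1]]
  ]
}}

```text
clock: 9.02
eef_pos: [0.4995, 0.2522, 0.0285]
tcp_rot: [0.707, 0.707, -0.0, -0.0]
ft_force: [-1.8, 1.2, 3.9]
width: 0.0005
grasp_force: 1.8
```

```bash
python3 - <<'E'
from h import *
F=[]
for i in range(5):
    im,d=viewer.capture("scene");s=state();F.append(s["ft_force"])
print(s["eef_pos"],s["width"],np.mean(F,0))
cv2.imwrite("pics/s2.png",cv2.resize(im[130:260,180:340,::-1],None,fx=4,fy=4,interpolation=cv2.INTER_CUBIC))
E
```

```text
[0.49974324 0.25216519 0.02853167] 0.0005718991413690697 [-2.491069    0.94315018  3.50274395]
```

View pics/s2.png

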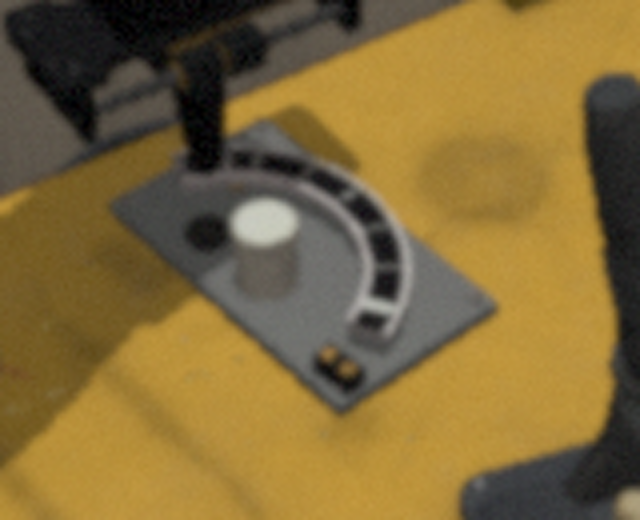

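The fingertips stand on the round pad at crop (205,165). The jar (265,245) and cap (207,233) are where they were. The force is a steady 3.5 N at about 5 mm down, so I hand in.

```bash
python3 -c "
from cell import order
print(order.close_job())"
```

```text
the job is handed in; nothing more can be done
None
```

I traced the ribbon from the white bar over all its marks, about 5 mm down, without lifting off, and handed the job in at about 9 s of 40 s. The shut fingertips rest on the round pad at about 3.5 N, the jar and cap look unmoved, and I didn't re-check the eraser and dish, which the arm never went near.

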